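Set up the tilting board frame and hold it upright

TASK

Slide the carriage of the board frame along its rail to the right as far as it goes, against the end block, and then flip the kickstand on the near end of the frame over its centre until it is fully down. Then raise the leaning frame upright and keep holding it there, still: it tips back if let go, so the program finishes while the gripper is holding the frame. Leave the other things on the bench where they are.

Things in the scene. Friction and masses are not known exactly. Their poses are not given: they have to be found in the camera images.
- slide_base: Fixed slide base: bed plate 84 x 240 mm, 10 mm thick, with a steel rail along y and a dark 40 mm high end block at each end. Origin: centre of its underside on the bench; z up, x away from the robot, yaw up to 0.2 rad either way. Stop to slide to: the end block at -y (robot's right). Carriage, frame and kickstand are mounted on it and turn with it.
- carriage (a joint): Position of the carriage along the rail (m): 0 = at the left (+y) end, 0.12 = against the end block at the right (-y of slide_base). Sliding friction about 3 N; it stays where it is left. Starts between 0 and 0.05.
- post_top (a point): Centre of the top of the carriage's upright steel grip post, 16 mm diameter, top 87 mm above the bench, its straight part 42 mm tall. It stands on a 26 mm wide tongue (top 37 mm above the bench) on the robot's side of the carriage, 112 mm from the frame's middle.
- test_frame: Tilting frame on the carriage. Origin: middle of the hinge line, 55 mm above the bench; x along the hinge line (as x of slide_base), y thickness, z up the frame (vertical = upright). Starts leaning 0.40 rad to the left (+y of slide_base) on a stop; can go 0.08 rad past upright to the right. About 0.9 kg, varies by a quarter; its weight pulls it back left, even when upright.
- frame_top (a point): Middle of the top face of the frame's flat top bar, 130 mm from the hinge line along the frame's z. The bar is 84 mm long (x), 12 mm thick (y), 14 mm high; under it the frame is open for 32 mm, farther down it carries a board (-y face) and a finned heat sink (+y face, 40 mm deep). Axes as test_frame.
- kickstand (a joint): Kickstand angle (rad): 0 = folded up along the frame's near end, 2.25 = fully down on its stop; grows as the foot swings over the top to the right (-y) and down. Hinge axis parallel to x, at [-0.055, 0, 0.035] m in test_frame. A loose hinge: its own weight (50 g) keeps it folded until the leg is past vertical (0.40 rad while the frame leans), then drops it to 2.25.
- kick_foot (a point): Middle of the kickstand's rubber foot, a cross roller 15 mm in diameter and 14 mm long (x), 117 mm from the kickstand's hinge; the leg is a bar 12 mm wide (x), 8 mm thick. Folded, it stands 22 mm farther along the frame than the top bar's top. Down, with the frame upright, it hangs about 9 mm off the bench, right of the frame.
- jar_small_a: Bystander: small clear jar, 65 mm wide, 78 mm tall, left of the slide. Origin under its centre.
- jar_small_b: Bystander: small clear jar, 67 mm wide, 80 mm tall, left of the slide. Origin under its centre.
- tape_black: Bystander: roll of black tape, 48 mm wide, 16 mm tall, at the right. Origin under its centre.
- screw_carton: Bystander: small carton, 45 x 70 x 30 mm, at the right. Origin under its centre.

How it is judged:
By the outcome, as a careful person would: the job done as asked, in the order asked, and still so for the second after the job is handed in, while the arm keeps its last pose, push and grip.
It also fails if it takes over 56 s, if anything falls off the work surface, if the arm or the gripper's body presses on something with over 40 N, if the wrist force passes 120 N, or if a joint passes its speed limit or range.

ROBOT

A 6-joint arm with a two-finger parallel gripper is mounted at the origin on a cart in front of the work surface, level with it; the furniture and walls round the work are solid. World frame = base frame: x ahead of the robot, y to its left, z up, the work surface at z = 0. Lengths are in m, angles in degrees, forces in N, time in s.
With the tool pointing down it reaches from about 0.325 to 0.875 m from the base axis. Payload 4.4 kg.
Tool frame: the origin (TCP) lies between the finger pads; the fingertips stand 11 mm ahead of it and the grasp point (between the pads) lies 8 mm behind it (env.tip_reach is the distance from the TCP to the fingertips, in m); z points along the fingers, y is the direction in which the jaws open and shut (so a half turn about z gives the same grasp; the last joint's range is limited). The gripper opens to 85 mm and grips with 20 to 120 N. Pads are 22 mm wide; open, the fingers measure 114 mm over their backs; the gripper's body (76 mm by 85 mm) begins 54 mm behind the grasp point. The pads swing forward as they close: fully open they stand 13 mm farther back than shut.
Start: joints at [-49.303, 11.837, 88.321, -0, 79.842, -8.623], TCP at [0.436, -0.375, 0.242] pointing down, gripper open.
Joint ranges: [-156.59, 156.59], [-49.26, 127.26], [12.9, 141.05], [-63.56, 243.56], [4.71, 150.69], [-161.64, 161.64]. Speed limits (degrees/s): [159.86, 159.86, 180, 180, 180, 180].

INTERFACE

Orientations are given as a 3x3 rotation matrix whose columns are the frame's x, y, z axes.
In Python, from rig import env gives the robot as it stands.
- The arm moves only by the tool carry_out, never from a script. Its argument "motion" is a list of rows, each a list of 7 numbers: the shift along the tool's x, y, z in m, then the turn, a rotation vector about the tool's x, y, z in rad, then the gripper command: -1 is fully open, 1 is shut, values between are in proportion. A call has 1 to 5 rows; each row shifts and turns the commanded pose from where the row before left it, along the tool's axes as they then stand; what a row does not reach is not made up. A row lasts 1/12 s, in which the tool goes at most 41.7 mm and 7.16 degrees, less where a joint would pass 70% of its speed; a pose out of reach is approached as far as the arm can. A call is refused whole if a number of a shift passes 0.0417 or a number of a turn 0.125, either way. A call with a gripper value outside its range is refused whole. The fingers move at their own pace and stop on an object; "newtons" is the grip in N (left out, the last holds). Time passes only in rows, so rows that do not move let the fingers close. It gives the time, the measured TCP pose, the force and the opening at its end, in the units of the state.
- env.observe(): the state, without advancing time (a new reading comes with each control period).
- env.camera(name): name is "scene" or "top"; returns the picture (384x512x3 uint8, red, green, blue); there is no depth.
- env.camera_model(name): a dict with "vertical_fov" (degrees; the focal length in pixels is half the picture's height over the tangent of half this angle, whatever the lens; pixels are square), "cx", "cy" (the principal point, pixels), "k1" (the pictures are not rectified: a ray, as slopes to the right and down, at radius r is drawn at 1 + k1 r^2 times it, then the intrinsics apply), "cam_to_world" (4x4, takes a point from camera to world coordinates). Camera axes: x right, y down, z forward; pixel columns grow to the right and rows downward; lengths in m; the calibration is good to about 2 mm. A picture is of the moment at which its call begins. camera_model takes no time and is no camera call.
- env.close_job(): hands the job in, once; it reports no verdict.
The state is a dict: "t": time; "joint_positions": joint angles; "joint_velocities": joint speeds; "effort": joint torques, N m; "ee_pos": TCP position; "eef_rot": TCP orientation; "ft_force": force on the tool from outside, world axes, zero at the start; "ft_torque": the same for the moment, N m; "finger_gap": finger opening in m.
Only numpy, scipy, OpenCV 4.12 (cv2) and the standard library are available. Lean on these libraries where they do the work, as an engineer would, in place of code of your own. Each camera call takes 0.05 s, during which the arm holds its last target. There are 200 camera calls.

## Working session

There is one attempt and no reset: what is moved stays moved. The work goes in short steps, Python scripts to look and compute and a tool call to move; the robot and the scene stay as the last step left them, time stands still between calls to the robot, and variables do not carry over. Pictures are saved under pics/ and viewed, about 8 in all and at most 12, crops included, and the job is handed in when it is done.

Besides the shell and the picture viewer there is one more tool, called after "Emit:" by a JSON object that holds its "name" and its "arguments", one argument or row to a line. carry_out: Moves the arm, as the interface text tells. Its arguments: {"type":"object","properties":{"motion":{"type":"array","items":{"type":"array","items":{"type":"number"}}},"newtons":{"type":"number"}},"required":["motion"]}

```bash
mkdir -p pics; ls; python3 - <<'E'
from rig import env
import cv2,numpy as np
o=env.observe();print({k:np.round(v,3).tolist() for k,v in o.items()})
for n in("scene","top"):
    im=env.camera(n);cv2.imwrite(f"pics/{n}0.png",im[:,:,::-1])
    m=env.camera_model(n);print(n,{k:np.round(v,4).tolist() for k,v in m.items()})
a=[cv2.imread(f"pics/{n}0.png") for n in("scene","top")]
E
```

```text
pics
{'t': 0.0, 'joint_positions': [-49.304, 11.886, 88.408, -0.001, 79.84, -8.624], 'joint_velocities': [0.053, 0.057, 0.054, -0.031, 0.005, -0.026], 'effort': [0.001, -38.303, -29.159, -0.0, 0.01, -0.0], 'ee_pos': [0.436, -0.374, 0.241], 'eef_rot': [[0.652, 0.758, -0.002], [0.758, -0.652, 0.002], [0.0, -0.002, -1.0]], 'ft_force': [0.196, 0.684, 0.587], 'ft_torque': [-0.017, -0.028, -0.067], 'finger_gap': 0.085}
scene {'vertical_fov': 44.8537, 'cx': 255.7281, 'cy': 187.0821, 'k1': -0.1172, 'cam_to_world': [[0.7938, -0.4213, 0.4386, -0.0232], [-0.6082, -0.5466, 0.5757, -0.809], [-0.0028, -0.7237, -0.6901, 0.9453], [0.0, 0.0, 0.0, 1.0]]}
top {'vertical_fov': 43.444, 'cx': 261.1454, 'cy': 185.3686, 'k1': -0.0068, 'cam_to_world': [[0.0244, -0.9981, 0.0567, 0.4389], [-0.9996, -0.0254, -0.0159, -0.1085], [0.0174, -0.0563, -0.9983, 1.3541], [0.0, 0.0, 0.0, 1.0]]}
```

View pics/scene0.png

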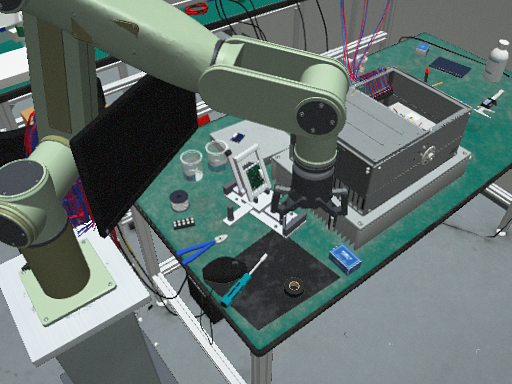

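View pics/top0.png

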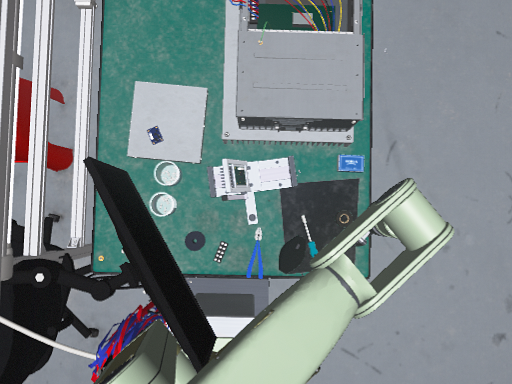

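The scene view shows the slide around (260,205), partly hidden by the gripper. In the top view the slide is around (255,175), with the post at about (252,217). I'll enlarge both.

```bash
cat > h.py <<'E'
import numpy as np,cv2
from rig import env
def K(m):
    f=192/np.tan(np.radians(m["vertical_fov"])/2)
    return np.array([[f,0,m["cx"]],[0,f,m["cy"]],[0,0,1]]),np.array([m["k1"],0,0,0.])
def ray(n,u,v):
    m=env.camera_model(n);k,d=K(m);T=np.array(m["cam_to_world"])
    p=cv2.undistortPoints(np.array([[[u,v]]],float),k,d)[0,0]
    return T[:3,3],T[:3,:3]@np.array([p[0],p[1],1])
def onz(n,u,v,z):
    o,d=ray(n,u,v);return o+d*(z-o[2])/d[2]
def proj(n,P):
    m=env.camera_model(n);k,d=K(m);T=np.linalg.inv(np.array(m["cam_to_world"]))
    r=cv2.Rodrigues(T[:3,:3])[0]
    return cv2.projectPoints(np.array(P,float).reshape(-1,1,3),r,T[:3,3],k,d)[0][:,0]
def tri(a,b):
    (o1,d1),(o2,d2)=ray("scene",*a),ray("top",*b)
    s=np.linalg.lstsq(np.c_[d1,-d2],o2-o1,rcond=None)[0]
    p,q=o1+d1*s[0],o2+d2*s[1];return (p+q)/2,np.linalg.norm(p-q)
def snap(n,name,x0,y0,w,h,s):
    im=env.camera(n)[:,:,::-1];c=im[y0:y0+h,x0:x0+w]
    c=cv2.resize(c,None,fx=s,fy=s,interpolation=cv2.INTER_CUBIC)
    for x in range((x0+9)//10*10,x0+w,10):
        cv2.line(c,((x-x0)*s,0),((x-x0)*s,6 if x%50 else 14),(0,0,255),1)
        if x%20==0: cv2.putText(c,str(x),((x-x0)*s,24),0,.35,(0,0,255),1)
    for y in range((y0+9)//10*10,y0+h,10):
        cv2.line(c,(0,(y-y0)*s),(6,(y-y0)*s),(0,0,255),1)
        if y%20==0: cv2.putText(c,str(y),(8,(y-y0)*s+4),0,.35,(0,0,255),1)
    return c
E
python3 - <<'E'
from h import *
a=snap("top","",195,145,110,90,6);cv2.imwrite("pics/t1.png",a)
b=snap("scene","",205,130,110,115,5);cv2.imwrite("pics/s1.png",b)
E
```

```text
(no output)
```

View pics/t1.png

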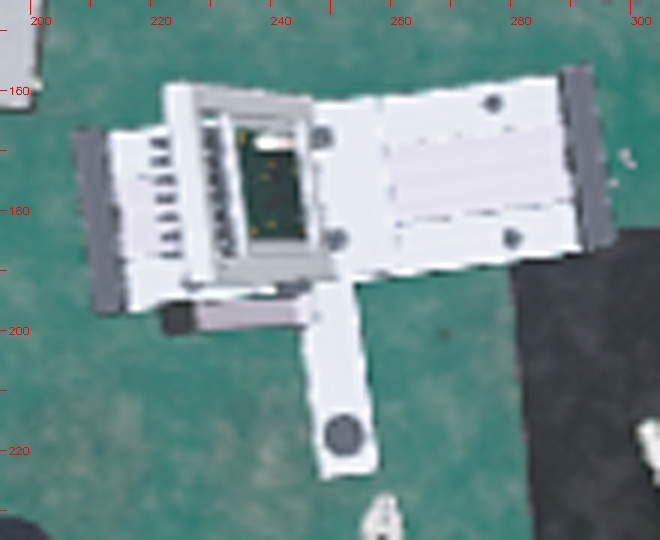

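View pics/s1.png

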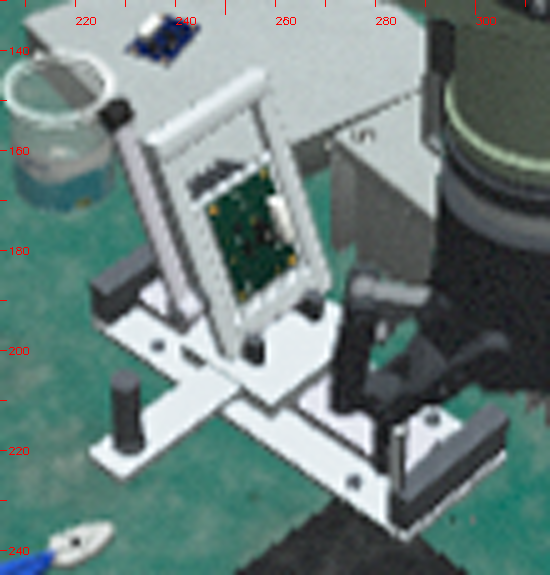

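The top view shows the post top at (250.5,217.3), the kickstand foot at (223,198), and the end blocks at (206..214,167..197) and (287..297,156..186). In the scene view the post top is at (229,206), the foot at (227,142), and the top bar runs from (235,157) to (258,145).

```bash
python3 - <<'E'
from h import *
np.set_printoptions(precision=4,suppress=True)
P,e=tri((229.5,205.5),(250.5,217.3));print("post tri",P,e,"onz",onz("top",250.5,217.3,.087),onz("scene",229.5,205.5,.087))
print("foot tri",tri((228,142.5),(222.7,197.7)))
A=[onz("top",*p,.04) for p in((206.5,166.5),(210.5,197),(211.5,166.5),(216,196.5))]
B=[onz("top",*p,.04) for p in((286.5,156.5),(291.5,156),(297,185.5),(292,186.5))]
ca,cb=np.mean(A,0),np.mean(B,0);print(ca,cb,np.linalg.norm(ca-cb));d=ca-cb
yaw=np.arctan2(-d[0],d[1]);print("yaw",yaw)
ex=np.array([np.cos(yaw),np.sin(yaw),0]);ey=np.array([-ex[1],ex[0],0])
c=(ca+cb)/2;p=onz("top",250.5,217.3,.087)
r=p-c;print("c",c,"post rel base",r@ex,r@ey)
E
```

```text
post tri [ 0.4274 -0.1036  0.0846] 0.0026136465376479295 onz [ 0.4264 -0.1029  0.087 ] [ 0.4272 -0.1063  0.087 ]
foot tri (array([ 0.474 , -0.0389,  0.2275]), np.float64(0.005206787291546989))
[0.5204 0.0072 0.04  ] [ 0.5549 -0.2124  0.04  ] 0.22223096975106574
yaw 0.15558154240409758
c [ 0.5377 -0.1026  0.04  ] post rel base -0.10999802680444946 0.01694902287661647
```

Emit:
{"name": "carry_out", "arguments": {
  "motion": [
    [0,0,0,0,0,0.1175,-1],
    [0,0,0,0,0,0.1175,-1],
    [0,0,0,0,0,0.1175,-1],
    [0,0,0,0,0,0.1175,-1],
    [0,0,0,0,0,0.1175,-1]
  ]
}}

```text
t: 0.62
ee_pos: [0.4359, -0.3746, 0.2419]
eef_rot: [[0.964, 0.264, -0.0], [0.264, -0.964, 0.001], [-0.0, -0.001, -1.0]]
ft_force: [-0.7, -0.1, 1.1]
finger_gap: 0.0853
```

Emit:
{"name": "carry_out", "arguments": {
  "motion": [
    [0,0,0,0,0,0.1175,-1],
    [0.004,-0.033,0,0,0,0,-1],
    [0.004,-0.033,0,0,0,0,-1],
    [0.004,-0.033,0,0,0,0,-1],
    [0.004,-0.033,0,0,0,0,-1]
  ]
}}

```text
t: 1.03
ee_pos: [0.4309, -0.2406, 0.2419]
eef_rot: [[0.988, 0.154, -0.0], [0.154, -0.988, 0.001], [-0.0, -0.001, -1.0]]
ft_force: [0.6, -0.5, 0.5]
finger_gap: 0.0852
```

Emit:
{"name": "carry_out", "arguments": {
  "motion": [
    [0.004,-0.033,0,0,0,0,-1],
    [0.004,-0.033,0,0,0,0,-1],
    [0.004,-0.033,0,0,0,0,-1],
    [0.002,-0.035,0,0,0,0,-1],
    [0,0,0,0,0,0,-1]
  ]
}}

```text
t: 1.45
ee_pos: [0.4231, -0.1022, 0.2417]
eef_rot: [[0.987, 0.16, -0.001], [0.16, -0.987, 0.004], [-0.001, -0.004, -1.0]]
ft_force: [-0.1, 0.1, -0.0]
finger_gap: 0.0854
```

Emit:
{"name": "carry_out", "arguments": {
  "motion": [
    [0,0,0.036,0,0,0,-1],
    [0,0,0.036,0,0,0,-1],
    [0,0,0.036,0,0,0,-1],
    [0,0,0.036,0,0,0,-1],
    [0,0,0.036,0,0,0,-1]
  ]
}}

```text
t: 1.87
ee_pos: [0.4246, -0.1078, 0.061]
eef_rot: [[0.988, 0.155, 0.001], [0.155, -0.988, -0.001], [0.001, 0.001, -1.0]]
ft_force: [1.1, -0.1, -0.4]
finger_gap: 0.0855
```

Emit:
{"name": "carry_out", "arguments": {
  "motion": [
    [0,0,0,0,0,0,0],
    [0,0,0,0,0,0,0.5],
    [0,0,0,0,0,0,1],
    [0,0,0,0,0,0,1],
    [0,0,0,0,0,0,1]
  ],
  "newtons": 40
}}

```text
t: 2.28
ee_pos: [0.4267, -0.1086, 0.065]
eef_rot: [[0.988, 0.155, 0.005], [0.155, -0.988, -0.003], [0.005, 0.003, -1.0]]
ft_force: [0.9, 0.3, -0.2]
finger_gap: 0.0253
```

Emit:
{"name": "carry_out", "arguments": {
  "motion": [
    [0,0,0,0,0,0,1],
    [0,0,0,0,0,0,1],
    [0,0,0,0,0,0,1]
  ]
}}

```text
t: 2.53
ee_pos: [0.4263, -0.1079, 0.0647]
eef_rot: [[0.988, 0.155, 0.004], [0.155, -0.988, -0.001], [0.004, 0.002, -1.0]]
ft_force: [-1.1, 0.9, 7.0]
finger_gap: 0.0151
```

```bash
python3 - <<'E'
from h import *
cv2.imwrite("pics/s2.png",snap("scene","",195,120,120,120,5))
E
```

```text
(no output)
```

View pics/s2.png

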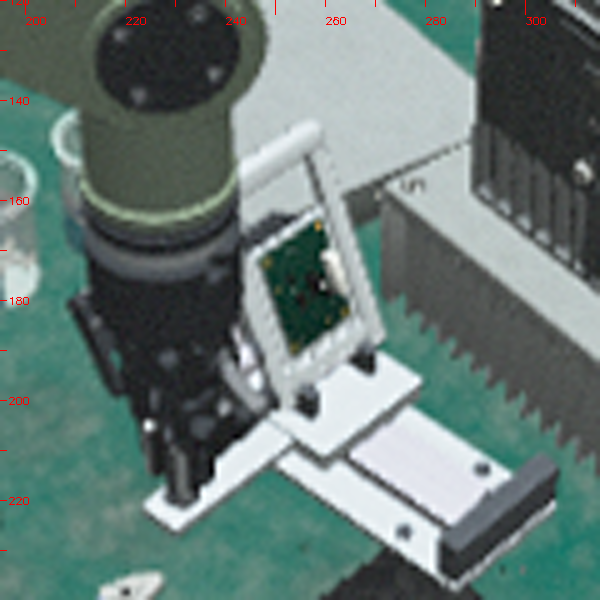

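The picture shows the fingers around the post at (232,215) with a gap of 15 mm, so the post is gripped. Next I slide it to the right.

Emit:
{"name": "carry_out", "arguments": {
  "motion": [
    [0,0.006,0,0,0,0,1],
    [0,0.01,0,0,0,0,1],
    [0,0.01,0,0,0,0,1],
    [0,0.01,0,0,0,0,1],
    [0,0.01,0,0,0,0,1]
  ]
}}

```text
t: 3.0
ee_pos: [0.4334, -0.1533, 0.0647]
eef_rot: [[0.988, 0.155, 0.004], [0.155, -0.988, -0.001], [0.004, 0.001, -1.0]]
ft_force: [-0.2, 3.7, 6.2]
finger_gap: 0.0151
```

Emit:
{"name": "carry_out", "arguments": {
  "motion": [
    [0,0.008,0,0,0,0,1],
    [0,0.006,0,0,0,0,1],
    [0,0.004,0,0,0,0,1],
    [0,0,0,0,0,0,1],
    [0,0,0,0,0,0,1]
  ]
}}

```text
t: 3.42
ee_pos: [0.4364, -0.1723, 0.0648]
eef_rot: [[0.988, 0.155, 0.005], [0.155, -0.988, -0.003], [0.004, 0.004, -1.0]]
ft_force: [-0.3, -1.6, 5.1]
finger_gap: 0.015
```

Emit:
{"name": "carry_out", "arguments": {
  "motion": [
    [0,0.003,0,0,0,0,1],
    [0,0.003,0,0,0,0,1],
    [0,0.002,0,0,0,0,1],
    [0,0.002,0,0,0,0,1],
    [0,0,0,0,0,0,1]
  ]
}}

```text
t: 3.83
ee_pos: [0.4374, -0.1789, 0.0647]
eef_rot: [[0.988, 0.154, 0.003], [0.154, -0.988, 0.003], [0.004, -0.003, -1.0]]
ft_force: [-0.8, 9.6, 11.2]
finger_gap: 0.0146
```

Emit:
{"name": "carry_out", "arguments": {
  "motion": [
    [0,0.001,0,0,0,0,1],
    [0,0.001,0,0,0,0,1],
    [0,0.001,0,0,0,0,1],
    [0,0.001,0,0,0,0,1],
    [0,0,0,0,0,0,1]
  ]
}}

```text
t: 4.25
ee_pos: [0.4373, -0.1791, 0.0646]
eef_rot: [[0.988, 0.154, 0.001], [0.154, -0.988, 0.01], [0.003, -0.01, -1.0]]
ft_force: [-1.5, 20.7, 18.6]
finger_gap: 0.0149
```

The carriage is on the stop: TCP y stays at -0.179 while the force rises to 20 N. Now I release, rise, and go to the left of the foot.

Emit:
{"name": "carry_out", "arguments": {
  "motion": [
    [0,0,0,0,0,0,-1],
    [0,0,0,0,0,0,-1],
    [0,0,0,0,0,0,-1],
    [0,0,0,0,0,0,-1],
    [0,0,-0.01,0,0,0,-1]
  ]
}}

```text
t: 4.67
ee_pos: [0.4349, -0.1839, 0.071]
eef_rot: [[0.988, 0.155, -0.004], [0.155, -0.988, 0.002], [-0.003, -0.003, -1.0]]
ft_force: [-0.3, 0.3, -0.2]
finger_gap: 0.0744
```

Emit:
{"name": "carry_out", "arguments": {
  "motion": [
    [0,0,-0.039,0,0,0,-1],
    [0,0,-0.039,0,0,0,-1],
    [0,0,-0.039,0,0,0,-1],
    [0,0,-0.039,0,0,0,-1],
    [0,0,-0.039,0,0,0,-1]
  ]
}}

```text
t: 5.08
ee_pos: [0.436, -0.1845, 0.2699]
eef_rot: [[0.988, 0.155, 0.001], [0.155, -0.988, -0.001], [0.0, 0.001, -1.0]]
ft_force: [-0.2, -1.0, 0.5]
finger_gap: 0.0852
```

Emit:
{"name": "carry_out", "arguments": {
  "motion": [
    [0.01,-0.022,0,0,0,0,1],
    [0.01,-0.022,0,0,0,0,1],
    [0.01,-0.022,0,0,0,0,1],
    [0.01,-0.022,0,0,0,0,1],
    [0.01,-0.022,0,0,0,0,1]
  ]
}}

```text
t: 5.5
ee_pos: [0.4689, -0.0674, 0.2682]
eef_rot: [[0.988, 0.154, 0.001], [0.154, -0.988, -0.0], [0.001, 0.001, -1.0]]
ft_force: [0.5, 0.5, -0.9]
finger_gap: 0.0255
```

```bash
python3 - <<'E'
from h import *
o=env.observe();print(o["ee_pos"],o["finger_gap"],o["joint_positions"])
a=snap("scene","",195,100,125,140,4);b=snap("top","",200,140,110,90,3)
c=np.zeros((560,840,3),np.uint8);c[:560,:500]=a;c[:270,505:835]=b
cv2.imwrite("pics/c3.png",c[:,:800])
print("foot proj",proj("scene",[.4835,-.112,.195]),"hinge",proj("scene",[.547,-.162,.055]))
E
```

```text
[ 0.46888718 -0.06736077  0.26815215] 0.025526912825168002 [-1.86541212e+01 -1.96356421e+00  1.00149922e+02 -8.81590001e-03
  8.17608979e+01  6.24828662e+01]
foot proj [[247.74973817 166.11003205]] hinge [[278.89765028 206.03939816]]
```

View pics/c3.png

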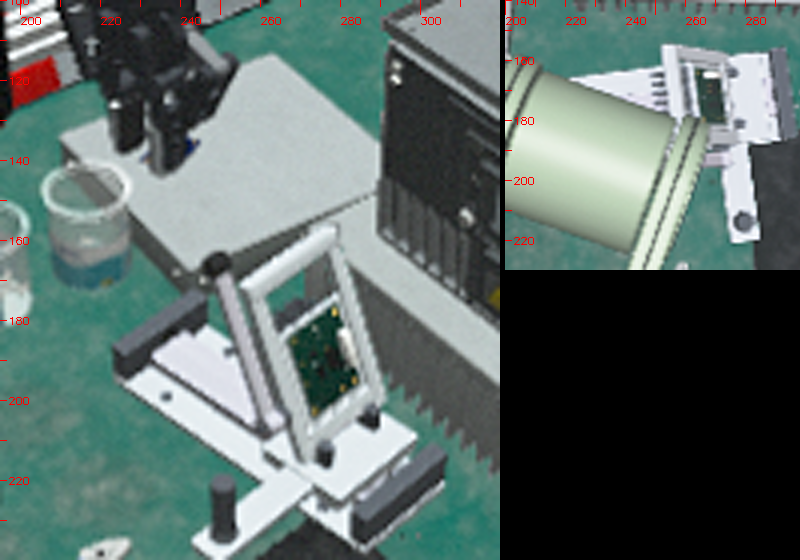

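The carriage is against the right block, and the foot is at scene (249,165.5), which agrees with the predicted (248,166). I close the fingers, lower them to the left of the foot, and push right.

Emit:
{"name": "carry_out", "arguments": {
  "motion": [
    [0,0,0,0,0,0,1],
    [0,0,0,0,0,0,1],
    [0,0,0.026,0,0,0,1],
    [0,0,0.026,0,0,0,1],
    [0,0,0.026,0,0,0,1]
  ]
}}

```text
t: 6.02
ee_pos: [0.4692, -0.0695, 0.1892]
eef_rot: [[0.988, 0.153, 0.002], [0.153, -0.988, -0.001], [0.002, 0.001, -1.0]]
ft_force: [-0.5, -0.0, -1.1]
finger_gap: -0.0005
```

Emit:
{"name": "carry_out", "arguments": {
  "motion": [
    [0,0.01,0,0,0,0,1],
    [0,0.01,0,0,0,0,1],
    [0,0.01,0,0,0,0,1],
    [0,0.01,0,0,0,0,1],
    [0,0.01,0,0,0,0,1]
  ]
}}

```text
t: 6.43
ee_pos: [0.4781, -0.1197, 0.1914]
eef_rot: [[0.988, 0.154, 0.004], [0.154, -0.988, -0.002], [0.003, 0.002, -1.0]]
ft_force: [-0.1, 0.9, 1.0]
finger_gap: 0.0003
```

Emit:
{"name": "carry_out", "arguments": {
  "motion": [
    [0,0.008,0,0,0,0,1],
    [0,0.008,0,0,0,0,1],
    [0,0.008,0,0,0,0,1],
    [0,0.008,0,0,0,0,1],
    [0,0.008,0,0,0,0,1]
  ]
}}

```text
t: 6.85
ee_pos: [0.4829, -0.1576, 0.1893]
eef_rot: [[0.988, 0.155, 0.0], [0.155, -0.988, -0.0], [0.0, 0.0, -1.0]]
ft_force: [-0.5, -0.3, 0.5]
finger_gap: -0.0002
```

Emit:
{"name": "carry_out", "arguments": {
  "motion": [
    [0,0.006,0,0,0,0,1],
    [0,0.006,0,0,0,0,1],
    [0,0,0,0,0,0,1]
  ]
}}

```text
t: 7.1
ee_pos: [0.4849, -0.1698, 0.1893]
eef_rot: [[0.988, 0.154, 0.0], [0.154, -0.988, -0.0], [0.0, 0.0, -1.0]]
ft_force: [0.6, -0.0, 0.2]
finger_gap: -0.0004
```

```bash
python3 - <<'E'
from h import *
a=snap("scene","",205,100,125,140,4);cv2.imwrite("pics/c4.png",a)
E
```

```text
(no output)
```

View pics/c4.png

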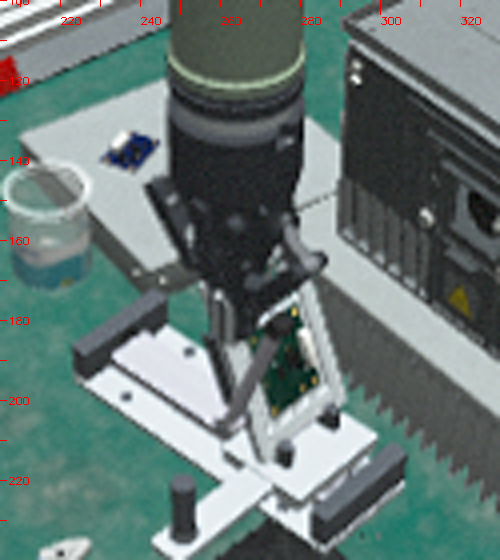

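The leg is past vertical and falling, with the foot at (275,180). I rise, giving it time to drop, and move to the pregrasp tilted with the frame.

Emit:
{"name": "carry_out", "arguments": {
  "motion": [
    [0,0,-0.03,0,0,0,1],
    [0,0,-0.03,0,0,0,1],
    [0,0,-0.02,0,0,0,1],
    [0,0,0,0,0,0,1],
    [0.015,-0.018,0,0,0,0,-1]
  ]
}}

```text
t: 7.57
ee_pos: [0.4967, -0.151, 0.2712]
eef_rot: [[0.988, 0.152, 0.003], [0.152, -0.988, -0.004], [0.002, 0.004, -1.0]]
ft_force: [-0.1, 0.1, 0.3]
finger_gap: 0.0111
```

Emit:
{"name": "carry_out", "arguments": {
  "motion": [
    [0.016,-0.018,0,0,0,0,-1],
    [0.016,-0.018,0,0,0,0,-1],
    [0.016,-0.018,0,0,0,0,-1],
    [0,0,0,-0.1,0,0,-1],
    [0,0,0,-0.1,0,0,-1]
  ]
}}

```text
t: 7.98
ee_pos: [0.5363, -0.0877, 0.2689]
eef_rot: [[0.988, 0.152, 0.032], [0.155, -0.967, -0.2], [0.0, 0.202, -0.979]]
ft_force: [-0.3, 0.2, -1.6]
finger_gap: 0.0724
```

Emit:
{"name": "carry_out", "arguments": {
  "motion": [
    [0,0,0,-0.1,0,0,-1],
    [0,0,0,-0.1,0,0,-1],
    [0,0,0,0,0,0,-1],
    [0,0,0,0,0,0,-1]
  ]
}}

```text
t: 8.32
ee_pos: [0.5349, -0.0862, 0.2678]
eef_rot: [[0.987, 0.147, 0.059], [0.158, -0.91, -0.382], [-0.003, 0.387, -0.922]]
ft_force: [-0.4, -0.8, 0.3]
finger_gap: 0.0853
```

```bash
cat >> h.py <<'E'
H=np.array([.547,-.162,.055]);yaw=.155
ex=np.array([np.cos(yaw),np.sin(yaw),0]);ey=np.array([-ex[1],ex[0],0]);ez=np.array([0,0,1.])
def fz(th): return np.sin(th)*ey+np.cos(th)*ez
def goal(th,l,x=0): 
    z=-fz(th);return H+l*fz(th)+x*ex,np.c_[ex,np.cross(z,ex),z]
from scipy.spatial.transform import Rotation as R
def delta(p,Rg):
    o=env.observe();r=np.array(o["eef_rot"]);return r.T@(p-o["ee_pos"]),R.from_matrix(r.T@Rg).as_rotvec()
E
python3 - <<'E'
from h import *
np.set_printoptions(precision=4,suppress=True)
print(delta(*goal(.4,.19)),delta(*goal(.4,.115)))
a=snap("scene","",205,100,125,140,4);cv2.imwrite("pics/c5.png",a)
for th in(.4,):
  print(proj("scene",[H+.13*fz(th)+s*ex for s in(-.042,0,.042)]),proj("top",[H+.13*fz(th)+s*ex for s in(-.042,.042)]))
  piv=H-.055*ex+.035*fz(th);print("foot",proj("scene",[piv+.117*fz(th-2.25)]))
E
```

```text
(array([ 0.0003, -0.012 ,  0.036 ]), array([-0.0028,  0.001 ,  0.0048])) (array([ 0.0004, -0.0118,  0.111 ]), array([-0.0028,  0.001 ,  0.0048]))
[[253.9904 171.3155]
 [265.454  163.3222]
 [276.4901 155.6303]] [[257.4267 188.6436]
 [252.995  154.8197]]
foot [[293.8561 237.1282]]
```

View pics/c5.png

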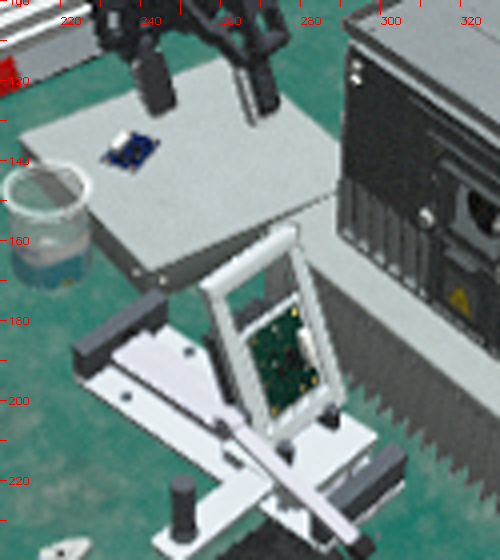

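The kickstand is fully down: the foot is at (295,237) against a predicted (294,237). The bar runs from (256,171) to (278,157), about 2 px from the model. Now I line up and go down onto the bar.

Emit:
{"name": "carry_out", "arguments": {
  "motion": [
    [0,-0.01,0.015,0,0,0,-1],
    [0,0,0.024,0,0,0,-1],
    [0,0,0.024,0,0,0,-1],
    [0,0,0.024,0,0,0,-1],
    [0,0,0.023,0,0,0,-1]
  ]
}}

```text
t: 8.78
ee_pos: [0.5412, -0.1229, 0.1635]
eef_rot: [[0.988, 0.14, 0.06], [0.153, -0.911, -0.384], [0.001, 0.388, -0.922]]
ft_force: [0.1, 0.2, -0.2]
finger_gap: 0.0853
```

Emit:
{"name": "carry_out", "arguments": {
  "motion": [
    [0,0,0,0,0,0,-0.3],
    [0,0,0,0,0,0,0],
    [0,0,0,0,0,0,0.3],
    [0,0,0,0,0,0,0.3]
  ],
  "newtons": 40
}}

```text
t: 9.12
ee_pos: [0.5424, -0.1215, 0.1662]
eef_rot: [[0.988, 0.141, 0.064], [0.155, -0.91, -0.385], [0.004, 0.39, -0.921]]
ft_force: [0.7, 0.5, 1.2]
finger_gap: 0.0382
```

```bash
python3 - <<'E'
from h import *
np.set_printoptions(precision=4,suppress=True)
print(delta(*goal(.4,.115)))
a=snap("scene","",230,130,80,100,6);cv2.imwrite("pics/c6.png",a)
E
```

```text
(array([-0.0017, -0.0058,  0.0033]), array([ 0.0009, -0.0035, -0.001 ]))
```

View pics/c6.png

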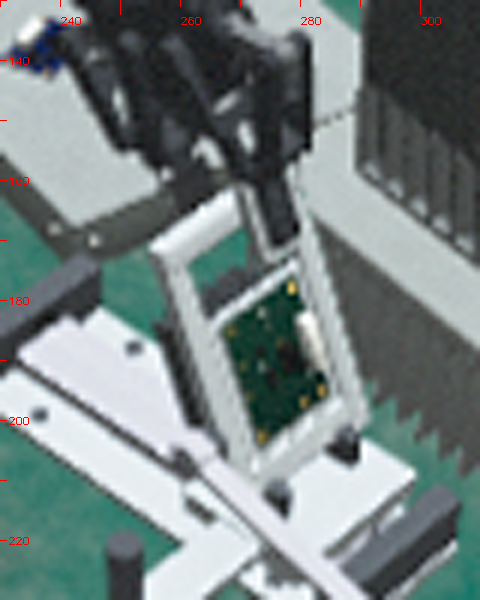

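The right finger is in front of the bar, with its tip at (276,172) in the open window above the board, and the other finger is behind the bar. I close.

Emit:
{"name": "carry_out", "arguments": {
  "motion": [
    [0,-0.003,0.002,0,0,0,0.4],
    [0,0,0,0,0,0,1],
    [0,0,0,0,0,0,1],
    [0,0,0,0,0,0,1],
    [0,0,0,0,0,0,1]
  ],
  "newtons": 40
}}

```text
t: 9.58
ee_pos: [0.5409, -0.1182, 0.1615]
eef_rot: [[0.988, 0.143, 0.061], [0.156, -0.91, -0.384], [0.001, 0.389, -0.921]]
ft_force: [-2.1, 5.1, 4.1]
finger_gap: 0.0113
```

Emit:
{"name": "carry_out", "arguments": {
  "motion": [
    [0,0,0,0,0,0,1],
    [0,0,0,0,0,0,1]
  ],
  "newtons": 50
}}

```text
t: 9.75
ee_pos: [0.5409, -0.1183, 0.1616]
eef_rot: [[0.988, 0.143, 0.061], [0.155, -0.91, -0.384], [0.001, 0.389, -0.921]]
ft_force: [-1.7, 5.6, 5.4]
finger_gap: 0.0109
```

```bash
python3 - <<'E'
from h import *
np.set_printoptions(precision=4,suppress=True)
print(delta(*goal(.4,.115)),env.observe()["ft_torque"])
E
```

```text
(array([-0.0007, -0.0009,  0.0004]), array([-0.0008, -0.0012,  0.0006])) [ 0.8512  0.2699 -0.0344]
```

Emit:
{"name": "carry_out", "arguments": {
  "motion": [
    [0,0.0023,0,0.02,0,0,1],
    [0,0.0023,0,0.02,0,0,1],
    [0,0.0023,0,0.02,0,0,1],
    [0,0.0023,0,0.02,0,0,1],
    [0,0.0023,0.0002,0.02,0,0,1]
  ]
}}

```text
t: 10.17
ee_pos: [0.5426, -0.1292, 0.1655]
eef_rot: [[0.988, 0.148, 0.046], [0.155, -0.944, -0.29], [0.001, 0.294, -0.956]]
ft_force: [-1.3, 4.5, 4.8]
finger_gap: 0.011
```

Emit:
{"name": "carry_out", "arguments": {
  "motion": [
    [0,0.0023,0,0.02,0,0,1],
    [0,0.0023,0,0.02,0,0,1],
    [0,0.0023,0,0.02,0,0,1],
    [0,0.0023,0,0.02,0,0,1],
    [0,0.0023,0.0002,0.02,0,0,1]
  ]
}}

```text
t: 10.58
ee_pos: [0.5444, -0.1407, 0.1683]
eef_rot: [[0.988, 0.152, 0.031], [0.155, -0.969, -0.194], [0.001, 0.197, -0.98]]
ft_force: [-0.5, 4.3, 5.5]
finger_gap: 0.0111
```

```bash
python3 - <<'E'
from h import *
np.set_printoptions(precision=4,suppress=True)
print(delta(*goal(.2,.115)),delta(*goal(0,.115)))
E
```

```text
(array([-0.0007, -0.0015,  0.0003]), array([-0.0018, -0.0009,  0.0009])) (array([-0.0007,  0.0214,  0.0025]), array([ 0.1982, -0.0008,  0.0009]))
```

Emit:
{"name": "carry_out", "arguments": {
  "motion": [
    [0,0.0023,0,0.02,0,0,1],
    [0,0.0023,0,0.02,0,0,1],
    [0,0.0023,0,0.02,0,0,1],
    [0,0.0023,0,0.02,0,0,1],
    [0,0.0023,0.0002,0.02,0,0,1]
  ]
}}

```text
t: 11.0
ee_pos: [0.5462, -0.1523, 0.1699]
eef_rot: [[0.988, 0.154, 0.016], [0.155, -0.983, -0.097], [0.001, 0.098, -0.995]]
ft_force: [-1.2, 3.7, 5.9]
finger_gap: 0.0112
```

Emit:
{"name": "carry_out", "arguments": {
  "motion": [
    [0,0.0023,0,0.02,0,0,1],
    [0,0.0023,0,0.02,0,0,1],
    [0,0.0022,0,0.02,0,0,1],
    [0,0.0022,0,0.02,0,0,1],
    [0,0.0018,0.0002,0.019,0,0,1]
  ]
}}

```text
t: 11.42
ee_pos: [0.5479, -0.1633, 0.1702]
eef_rot: [[0.988, 0.155, 0.001], [0.155, -0.988, 0.0], [0.001, -0.0, -1.0]]
ft_force: [0.0, 2.8, 6.3]
finger_gap: 0.0113
```

Emit:
{"name": "carry_out", "arguments": {
  "motion": [
    [0,0,0,0,0,0,1],
    [0,0,0,0,0,0,1],
    [0,0,0,0,0,0,1],
    [0,0,0,0,0,0,1]
  ]
}}

```text
t: 11.75
ee_pos: [0.5479, -0.1633, 0.1702]
eef_rot: [[0.988, 0.155, 0.001], [0.155, -0.988, -0.001], [0.001, 0.001, -1.0]]
ft_force: [0.0, 3.0, 5.6]
finger_gap: 0.0111
```

```bash
python3 - <<'E'
from h import *
np.set_printoptions(precision=4,suppress=True)
print(delta(*goal(0,.115)))
a=snap("scene","",230,120,90,130,4);b=snap("top","",200,140,110,90,4)
c=np.zeros((520,800,3),np.uint8);c[:520,:360]=a;c[:360,360:800]=b
cv2.imwrite("pics/c7.png",c)
print(proj("scene",[H+.13*fz(0)+s*ex for s in(-.042,0,.042)]))
piv=H-.055*ex+.035*ez;print("foot",proj("scene",[piv+.117*fz(-2.25)]))
E
```

```text
(array([-0.0007, -0.0014,  0.0002]), array([ 0.0008, -0.0009,  0.0005]))
[[269.0674 177.7303]
 [280.5601 169.3892]
 [291.6064 161.3722]]
foot [[290.7049 245.2516]]
```

View pics/c7.png

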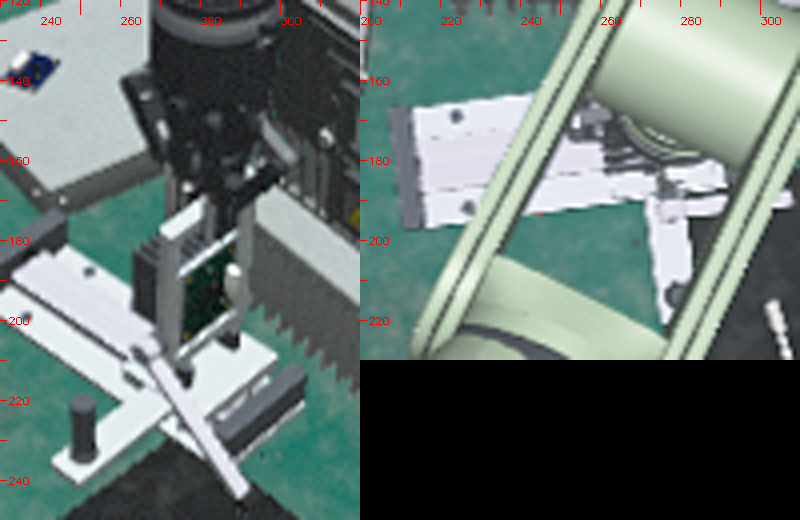

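The frame is upright along the image vertical. The foot end is near (291,244), so it is still down, and the post is at (250.5,220.5), the same as before the lift. I hand it in while holding.

```bash
python3 -c "
from rig import env
print(env.close_job())"
```

```text
the job is handed in; nothing more can be done
None
```

The job is done in the order asked and handed in at about 12 s of robot time, with the gripper still holding the frame upright.

- **Carriage:** I gripped the post and slid it right until it stopped moving while the push rose to about 20 N. The post was in the same image position before and after I raised the frame.
- **Kickstand:** I pushed the foot over centre with closed fingers and it dropped. The foot then sat within about 1 px of where the fully-down angle predicts.
- **Frame:** I gripped the top bar and turned it about the hinge. The last reading put the tool within about 0.001 rad of vertical and 1.5 mm of the planned upright position. It was still, with about 6 N on the wrist and the finger gap at 11 mm on the 12 mm bar.

None of the checks failed. The bar's angle comes from the tool's orientation and the picture, as I didn't measure it on its own. I planned the moves to stay clear of the jars, tape and carton, but took no closing picture of them.

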